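# Put the returned slide boxes away, lid up

### The arm

A 7-joint arm with a two-finger parallel gripper is mounted at the origin on the work surface. World frame = base frame: x ahead of the robot, y to its left, z up, the work surface at z = 0. Lengths are in mm, angles in rad, forces in N, time in s.
With the tool pointing down it reaches from about 350 to 900 mm from the base axis. Payload 19.9 kg.
Tool frame: the origin (TCP) lies between the finger pads; the fingertips stand 19 mm ahead of it and the grasp point (between the pads) is the TCP; z points along the fingers, y is the line along which they close (so a half turn about z gives the same grasp; the last joint's range is limited). The gripper opens to 94 mm and grips with 3 to 60 N. Pads are 16 mm wide; open, the fingers measure 119 mm over their backs; the gripper's body (75 mm by 177 mm) begins 78 mm behind the grasp point.
Start: joints at [1.062, 0.417, -0.01, 1.614, 0.005, 1.111, -0.053], TCP at [281.261, -558.116, 224.425] pointing down, gripper open.
Joint ranges: [-2.81, 2.81], [-0.39, 2.02], [-1.27, 1.25], [0.06, 2.57], [-1.19, 4.33], [0.19, 2], [-2.82, 2.82]. Speed limits (rad/s): [1.89, 1.89, 2.39, 2.39, 3.01, 3.01, 3.01].

### API

Orientations are given as [roll, pitch, yaw] about the fixed x, y, z axes, in that order (R = Rz(yaw) Ry(pitch) Rx(roll)).
In Python, from cell import arm gives the robot as it stands.
- The arm moves only by the shell command python3 -m jog 'ROWS' [FORCE]. ROWS is JSON, one flat list of numbers, 7 for each row, row after row: the turn, a rotation vector about the world's x, y, z in rad, then the shift along the world's x, y, z in m, then the closure in counts, from 0 (fully open) to 255 (shut). In form: [rx, ry, rz, tx, ty, tz, hand, rx, ry, rz, tx, ty, tz, hand, ...]. A call has 1 to 8 rows; each row is the pose to reach, as a shift and turn from the pose commanded when the call began; what a row does not reach only later rows make up. A row lasts 1/10 s, in which the tool goes at most 50 mm and 8.59 degrees, less where a joint would pass 70% of its speed; a pose out of reach is approached as far as the arm can. A call with a gripper value outside its range is refused whole. The fingers move at their own pace and stop on an object; FORCE is the grip in N (left out, the last holds). Time passes only in rows, so rows that repeat a pose let the fingers close. It gives the time, the measured TCP pose, the force, the opening and the grip force at its end, in the units of the state.
- arm.get_obs(): the state, without advancing time (a new reading comes with each control period).
- arm.read_camera(name): name is "scene" or "top" or "wrist"; returns (picture, depth): 420x560x3 uint8, red, green, blue; 420x560 float32, mm along the optical axis (not along the pixel's ray), 0 where there is no reading.
- arm.camera_params(name): a dict with "fx", "fy", "cx", "cy" (pixels), "camera_from_world" (4x4, takes a point from world to camera coordinates). Camera axes: x right, y up, looking along -z (the intrinsics and any distortion apply to the point x, -y, -z); pixel columns grow to the right and rows downward; lengths in mm; the calibration is good to about 2 mm. The wrist camera is an equidistant fisheye: a pixel r from the principal point sees the ray r / f radians off the axis. A picture is of the moment at which its call begins: read the wrist's pose just before it. camera_params takes no time and is no camera call; for the wrist camera it gives the pose at the moment of the call.
- arm.hand_in(): hands the job in; it is judged then, once.
The state is a dict: "clock": time; "q": joint angles; "qd": joint speeds; "tau": joint torques, N m; "ee_pos": TCP position; "orientation": TCP orientation; "force": force on the tool from outside, world axes, zero at the start; "ft_torque": the same for the moment, N m; "grip_width": finger opening in mm; "grip_force": force on a finger pad.
Only numpy, scipy, OpenCV 4.12 (cv2) and the standard library are available. Lean on these libraries where they do the work, as an engineer would, in place of code of your own. Each camera call takes 0.05 s, during which the arm holds its last target. There are 200 camera calls.

### The job

The slide boxes lying on the bench have come back from the microscope, some of them upside down. Slide open the door of the storage case over the orange mat, turn over every box whose orange disc is not on top, lay all of these boxes gently, flat and lid up, side by side on the orange mat, and then shut both doors fully. Leave the grey boxes in the case and the other things on the bench as they are.

Things in the scene. Friction and masses are not known exactly. Their poses are not given: they have to be found in the camera images.
- case: low white storage case, fixed on the bench, 260 (x) x 454 (y) mm. Origin at the middle of its underside. Front and back walls 74 mm high, end walls 62, all 12 thick; a 6 mm partition at y = 0, 56 high, parts it into a left (+y) and a right (-y) compartment, each 236 (x) x 212 (y) mm inside, 8 mm floor. In its top two clear doors slide along y on two tracks, one over the other
- door_left (a joint): clear sliding door of the left (+y) compartment: 4 mm pane, upper track, pane 65 to 70 mm above the bench. Joint value in m: 0 = shut, grows to 0.199 (fully open) as it slides towards the case's -y over the right pane. Slides with about 2 N, stays where it is left, may be a little ajar at the start. Its pane strikes the right door's handle unless that door is shut
- door_right (a joint): clear sliding door of the right (-y) compartment: 4 mm pane, lower track, pane 57 to 62 mm above the bench. Joint value in m: 0 = shut, grows to 0.199 (fully open) as it slides towards the case's +y under the left pane. Slides with about 2 N, stays where it is left, may be a little ajar at the start. Its handle strikes the left pane unless that door is shut
- door_left_handle (a point): middle of the grip of the left door's handle: upright black bar on the pane's outer edge, 70 mm along the case's x, 10 mm thick along its y, top 98 mm above the bench, 14 mm above this point and 28 mm above the upper pane. Pinch it from above across the 10 mm; moves with the door along the case's y
- door_right_handle (a point): middle of the grip of the right door's handle: upright black bar on the pane's outer edge, 70 mm along the case's x, 10 mm thick along its y, top 98 mm above the bench, 14 mm above this point and 28 mm above the upper pane. Pinch it from above across the 10 mm; moves with the door along the case's y
- mat_orange: orange mat on the floor of one of the two compartments (either one), 228 mm (x) x 204 mm (y) x 3 mm, axes as the case's. Origin at the middle of its underside; its top is 11 mm above the bench. Here the boxes belong
- mat_grey: grey mat of the same size on the floor of the other compartment, with two boxes already stored on it
- box1: slide box, rigid and shut, blue base, white lid, 60 (its x) x 82 (its y) x 34 mm (its z), 0.11 to 0.23 kg. Origin at the middle of its underside, z through the lid. The lid's top bears a 36 mm orange disc and a paper label; the underside is plain blue with four black feet. Lies on the bench lid up (z up) or upside down (z down, origin 34 mm above the bench); stands stably on an end
- box2: slide box, rigid and shut, blue base, white lid, 60 (its x) x 82 (its y) x 34 mm (its z), 0.11 to 0.23 kg. Origin at the middle of its underside, z through the lid. The lid's top bears a 36 mm orange disc and a paper label; the underside is plain blue with four black feet. Lies on the bench lid up (z up) or upside down (z down, origin 34 mm above the bench); stands stably on an end
- box3: slide box, rigid and shut, blue base, white lid, 60 (its x) x 82 (its y) x 34 mm (its z), 0.11 to 0.23 kg. Origin at the middle of its underside, z through the lid. The lid's top bears a 36 mm orange disc and a paper label; the underside is plain blue with four black feet. Lies on the bench lid up (z up) or upside down (z down, origin 34 mm above the bench); stands stably on an end
- box4: slide box, rigid and shut, blue base, white lid, 60 (its x) x 82 (its y) x 34 mm (its z), 0.11 to 0.23 kg. Origin at the middle of its underside, z through the lid. The lid's top bears a 36 mm orange disc and a paper label; the underside is plain blue with four black feet. Lies on the bench lid up (z up) or upside down (z down, origin 34 mm above the bench); stands stably on an end
- stored1: grey slide box with a green disc, 60 x 82 x 34 mm, already stored on the grey mat. Origin at the middle of its underside
- stored2: grey slide box with a green disc, 60 x 82 x 34 mm, already stored on the grey mat. Origin at the middle of its underside
- spray_bottle: white bottle with an orange cap, 72 mm wide, 190 mm high, standing on the bench. Origin at the middle of its foot
- mouse: black computer mouse, 110 x 62 x 30 mm, on the bench. Origin at the middle of its underside
- stain_jar: amber glass staining jar with a clear lid, 62 mm wide, 110 mm high, on the bench. Origin at the middle of its foot
Not all that is in view belongs to the job. Leave any brown look-alike of the box1 alone. What is shaped like the box3 but yellow is not meant.

How it is judged (in metres and radians):
On the way, in this order (a step that is already met when the one before it is completed fails the run):
1. the door over the orange mat is open by more than 80 mm (((y of mat_orange in the frame of case above 0 m and value of joint door_left above 0.08 m) or (y of mat_orange in the frame of case below 0 m and value of joint door_right above 0.08 m))), for 0.2 s.
2. every returned box lies flat and lid up on the orange mat (x of box1 in the frame of mat_orange between -0.095 and 0.095 m and y of box1 in the frame of mat_orange between -0.085 and 0.085 m and angle between each of box1, box2, box3, box4's own z axis and vertical below 0.1 rad and z of each of box1, box2, box3, box4 in the frame of mat_orange below 0.008 m and linear speed of each of box1, box2, box3, box4 below 0.03 m/s and x of box2 in the frame of mat_orange between -0.095 and 0.095 m and y of box2 in the frame of mat_orange between -0.085 and 0.085 m and x of box3 in the frame of mat_orange between -0.095 and 0.095 m and y of box3 in the frame of mat_orange between -0.085 and 0.085 m and x of box4 in the frame of mat_orange between -0.095 and 0.095 m and y of box4 in the frame of mat_orange between -0.085 and 0.085 m), for 0.2 s.
At the end, for the whole second after the job is handed in: every returned box rests on the orange mat itself (not on another box), flat and lid up within 0.1 rad, its middle within 95 mm in x and 85 mm in y of the mat's middle; both doors are shut to within 8 mm (all of step 2 and value of joint each of door_left, door_right below 0.008 m); the robot touches nothing.
It fails at once if a box is dropped into the compartment: faster than 0.5 m/s while 10 to 45 mm above the orange mat ((horizontal distance between box1 and mat_orange below 0.1 m and z of box1 in the frame of mat_orange between 0.013 and 0.048 m and linear speed of box1 above 0.5 m/s) or (horizontal distance between box2 and mat_orange below 0.1 m and z of box2 in the frame of mat_orange between 0.013 and 0.048 m and linear speed of box2 above 0.5 m/s) or (horizontal distance between box3 and mat_orange below 0.1 m and z of box3 in the frame of mat_orange between 0.013 and 0.048 m and linear speed of box3 above 0.5 m/s) or (horizontal distance between box4 and mat_orange below 0.1 m and z of box4 in the frame of mat_orange between 0.013 and 0.048 m and linear speed of box4 above 0.5 m/s)).
It fails at once if a box is pressed on the orange mat with more than 80 N (contact force between any of box1, box2, box3, box4 and mat_orange above 80 N).
It fails at once if a box already stored on the grey mat is moved by more than 20 mm (distance of any of stored1, stored2 from where it was at the start of the episode above 0.02 m).
It fails at once if the spray bottle, the mouse or the staining jar is moved by more than 30 mm (distance of any of spray_bottle, mouse, stain_jar from where it was at the start of the episode above 0.03 m).
Of box2, box3, box4 only 1 to 2 are there at a start; the rules pass over those that are not, and their reading is None.
At some moment in a run one of box1, box2, box3, box4 may be knocked a few centimetres aside while the robot is not near it.
It also fails if it takes over 210 s, if anything falls off the work surface, if the arm or the gripper's body presses on something with over 40 N, if the wrist force passes 120 N, or if a joint passes its speed limit or range.

## Working session

There is one attempt and no reset: what is moved stays moved. The work goes in short steps, Python scripts to look and compute and a shell command to move; the robot and the scene stay as the last step left them, time stands still between calls to the robot, and variables do not carry over. Pictures are saved under pics/ and viewed, at most 14 in all, crops included, and the job is handed in when it is done.

```bash
mkdir -p pics; ls; python3 - <<'E'
from cell import arm
import cv2,numpy as np
for n in("top","scene"):
    p,d=arm.read_camera(n); np.savez(n,p=p,d=d); cv2.imwrite(f"pics/{n}0.png",p[:,:,::-1]); c=arm.camera_params(n); print(n,c)
print(arm.get_obs())
E
```

```text
pics
top {'fx': 465.9010059743571, 'fy': 465.9010059743571, 'cx': 283.60563358875083, 'cy': 209.9626251977646, 'camera_from_world': array([[-8.94549208e-03, -9.99847157e-01, -1.50213516e-02,
         4.41080000e+01],
       [ 9.82737559e-01, -1.15664292e-02,  1.84643192e-01,
        -5.77783457e+02],
       [-1.84788714e-01, -1.31103222e-02,  9.82690821e-01,
        -1.21903059e+03],
       [ 0.00000000e+00,  0.00000000e+00,  0.00000000e+00,
         1.00000000e+00]])}
scene {'fx': 513.8277649120515, 'fy': 513.8277649120515, 'cx': 272.16469495067906, 'cy': 207.96977508990798, 'camera_from_world': array([[ 5.92444046e-01,  8.05611535e-01,  3.26369490e-04,
        -3.62496519e+02],
       [-4.92218749e-01,  3.61655264e-01,  7.91786697e-01,
         2.06501216e+02],
       [ 6.37754463e-01, -4.69249960e-01,  6.10797610e-01,
        -1.65348482e+03],
       [ 0.00000000e+00,  0.00000000e+00,  0.00000000e+00,
         1.00000000e+00]])}
{'clock': 0.1, 'q': array([ 1.06248421,  0.41793501, -0.01029414,  1.61409254,  0.00472168,
        1.11069028, -0.05299   ]), 'qd': array([-9.03149226e-05, -1.16524650e-03,  5.36898071e-04, -2.92824546e-03,
        6.44453093e-04, -1.33736512e-03,  6.57544165e-04]), 'tau': array([ 3.12815573e-03, -8.52585340e+01,  6.40155729e-01, -4.26696146e+01,
       -4.89519909e-02,  1.62740482e-02, -7.24384631e-05]), 'ee_pos': array([ 281.11905917, -557.86355608,  223.88394945]), 'orientation': array([-3.14049567e+00,  1.08526579e-04,  4.66831609e-01]), 'force': array([-0.89630523,  0.02713228,  0.43878451]), 'ft_torque': array([-0.03811094,  0.01510679,  0.06090633]), 'grip_force': 0.0, 'grip_width': 93.93568384499692}
```

View pics/top0.png

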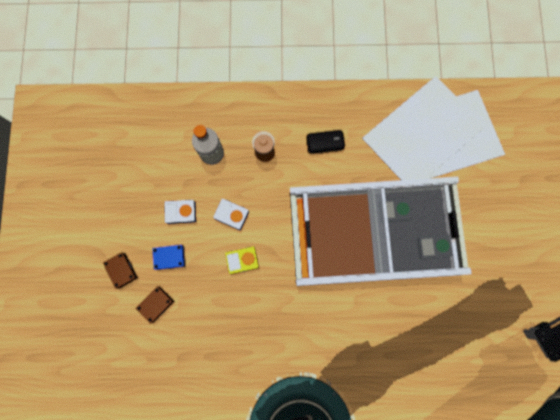

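View pics/scene0.png

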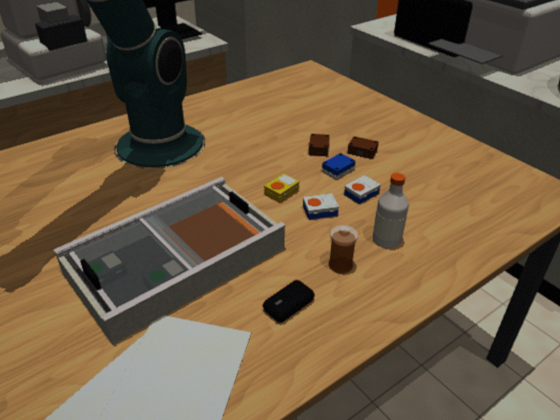

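Top view: the orange mat is in the left (+y) compartment (340,235), with the left handle at (307,235) and the right handle at (453,222). Candidates for the returned boxes:
- White lid with orange disc: (180,211) and (231,214). Chosen, lid up.
- Plain blue: (168,257). Chosen, upside down.
- Yellow look-alike: (242,260). Not meant.
- Brown look-alikes: (120,270) and (155,304). Not meant.

Next I measure these and check them in one close crop.

```bash
cat > h.py <<'E'
import numpy as np,cv2
from cell import arm
def grab(n):
    c=arm.camera_params(n); p,d=arm.read_camera(n); return p,d,c
def cloud(d,c):
    v,u=np.mgrid[:d.shape[0],:d.shape[1]]
    P=np.stack([(u-c['cx'])/c['fx']*d,-(v-c['cy'])/c['fy']*d,-d],-1)
    T=c['camera_from_world']; return (P-T[:3,3])@T[:3,:3]
def plane(uv,z,c):
    uv=np.atleast_2d(uv).astype(float); T=c['camera_from_world']
    r=np.stack([(uv[:,0]-c['cx'])/c['fx'],-(uv[:,1]-c['cy'])/c['fy'],-np.ones(len(uv))],-1)@T[:3,:3]
    o=-T[:3,:3].T@T[:3,3]; return o+r*((z-o[2])/r[:,2])[:,None]
def boxes(W,z0=24,z1=44,reg=None):
    m=((W[...,2]>z0)&(W[...,2]<z1)).astype(np.uint8)
    if reg is not None: m&=reg.astype(np.uint8)
    n,l,s,ce=cv2.connectedComponentsWithStats(m,connectivity=4)
    for i in range(1,n):
        if s[i,4]<150: continue
        q=W[l==i]; r=cv2.minAreaRect(q[:,:2].astype(np.float32)); yield i,l==i,q,r,ce[i]
E
python3 - <<'E'
from h import *
p,d,c=grab("top"); W=cloud(d,c)
print("bench z",np.median(W[300:320,60:100,2]))
for i,m,q,r,ce in boxes(W):
    if ce[0]<290: print(ce.round(),np.round(r[0]),np.round(r[1]),round(r[2],1),"z",np.round(np.median(q[:,2]),1),p[m].mean(0).round())
o=(p[...,0]>180)&(p[...,1]>70)&(p[...,1]<150)&(p[...,2]<80)
n,l,s,ce=cv2.connectedComponentsWithStats(o.astype(np.uint8))
for i in range(1,n):
    if 30<s[i,4]<400: print("disc",ce[i].round(),s[i,4],plane(ce[i],34,c).round())
# handles, walls
case=np.zeros(d.shape,bool); case[170:290,285:475]=1
for a,b in((290,320),(440,470)):
    m=case&(p.max(2)<40); m[:,:a]=0;m[:,b:]=0
    uv=np.argwhere(m)[:,::-1]; print("handle",len(uv),plane(uv.mean(0),98,c).round(), np.median(W[m],0).round(), np.percentile(W[m],[5,95],axis=0).round())
m=case&(W[...,2]>58)&(W[...,2]<82)
q=W[m]; r=cv2.minAreaRect(q[:,:2].astype(np.float32)); print("case",r)
for lo,hi in((50,59),(59,64),(64,68),(70,80)): print(lo,(case&(W[...,2]>lo)&(W[...,2]<hi)).sum())
cv2.imwrite("pics/crop1.png",cv2.resize(np.hstack([p[190:320,95:270],p[170:290,285:475][:, :][:130].repeat(1,0) if 0 else cv2.copyMakeBorder(p[170:290,290:475],0,10,0,0,0)])[:,:,::-1],None,fx=2.2,fy=2.2,interpolation=cv2.INTER_CUBIC))
E
```

```text
bench z 0.5365105464276454
[230. 213.] [576. 186.] [82. 63.] 65.1 z 33.9 [195. 184. 175.]
[179. 211.] [585. 330.] [60. 82.] 3.2 z 33.9 [194. 182. 174.]
[168. 256.] [457. 358.] [60. 85.] 6.8 z 33.7 [ 46.  88. 176.]
[241. 259.] [447. 155.] [63. 82.] 11.3 z 33.7 [195. 184.  96.]
[119. 269.] [423. 492.] [84. 63.] 29.0 z 33.4 [104.  60.  32.]
[153. 304.] [329. 391.] [61. 83.] 45.3 z 33.3 [111.  67.  37.]
disc [199. 129.] 118 [[821. 280.  34.]]
disc [302. 239.] 363 [[501. -11.  34.]]
disc [185. 210.] 89 [[584. 313.  34.]]
disc [236. 216.] 89 [[567. 170.  34.]]
disc [248. 258.] 114 [[449. 138.  34.]]
handle 21 [[506. -25.  98.]] [514. -25.  98.] [[479. -28.  93.]
 [529. -23. 100.]]
handle 154 [[ 526. -404.   98.]] [ 527. -406.   92.] [[ 498. -411.   71.]
 [ 557. -404.  101.]]
case ((520.08935546875, -214.01329040527344), (263.4761962890625, 457.51519775390625), 3.2097690105438232)
50 1026
59 4312
64 2717
70 5118
```

View pics/crop1.png

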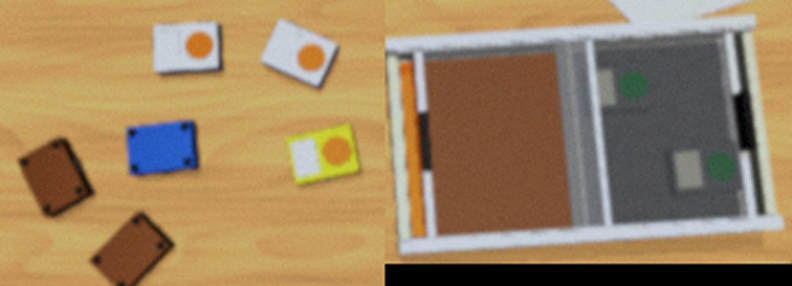

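The crop confirms it: two white-lid boxes with discs, one blue box upside down with feet visible, and the yellow and brown ones excluded. Both doors are about 15–20 mm ajar. The case sits at (520,-214) with yaw 3.2°. I'll shut the right door first.

```bash
python3 -m jog '[0,0,-0.2,0.12,0.07,0,0, 0,0,-0.41,0.246,0.152,0,0, 0,0,-0.41,0.246,0.152,0,0, 0,0,-0.41,0.246,0.152,0,0, 0,0,-0.41,0.246,0.152,0,0, 0,0,-0.41,0.246,0.152,0,0, 0,0,-0.41,0.246,0.152,-0.04,0, 0,0,-0.41,0.246,0.152,-0.04,0]' 20; python3 - <<'E'
from h import *
p,d,c=grab("wrist"); cv2.imwrite("pics/w1.png",p[:,:,::-1]); print(c, arm.get_obs()['ee_pos'],arm.get_obs()['orientation'])
T=c['camera_from_world']; print((-T[:3,:3].T@T[:3,3]).round(1))
E
```

```text
clock: 0.95
ee_pos: [526.2, -403.7, 179.7]
orientation: [-3.137, 0.006, 0.059]
force: [-0.2, -0.7, -0.6]
grip_width: 94.2
grip_force: 0.0
{'fx': 325.19226210127806, 'fy': 325.19226210127806, 'cx': 279.4981627444354, 'cy': 218.07976906659349, 'camera_from_world': array([[ 5.93744146e-02, -9.98225766e-01, -4.47201959e-03,
        -4.33434420e+02],
       [ 9.56259823e-01,  5.81625908e-02, -2.86677981e-01,
        -4.62301915e+02],
       [ 2.86429451e-01,  1.27449246e-02,  9.58016564e-01,
        -4.93467878e+02],
       [ 0.00000000e+00,  0.00000000e+00,  0.00000000e+00,
         1.00000000e+00]])} [ 525.90081393 -405.55363745  182.44236401] [-3.13888763  0.00401026  0.05684241]
[ 609.2 -399.5  338.3]
```

View pics/w1.png

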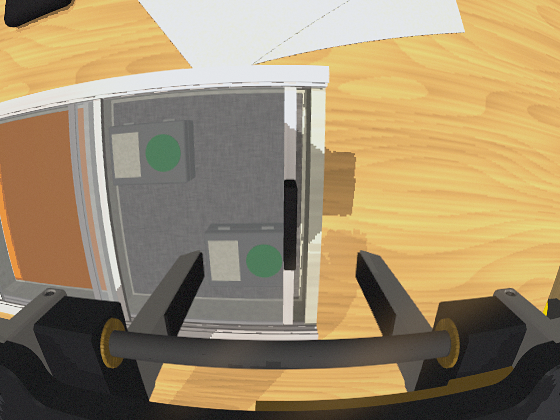

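The right handle is at (290,180–268), about 15 px from the end wall's inner face, and the fingers straddle it. I'll locate it by fisheye ray, along with the case walls.

```bash
cat >> h.py <<'E'
def fplane(uv,z,c):
    uv=np.atleast_2d(uv).astype(float); x=(uv[:,0]-c['cx'])/c['fx']; y=-(uv[:,1]-c['cy'])/c['fy']
    t=np.hypot(x,y)+1e-9; s=np.sin(t)/t; T=c['camera_from_world']
    r=np.stack([x*s,y*s,-np.cos(t)],-1)@T[:3,:3]; o=-T[:3,:3].T@T[:3,3]
    return o+r*((z-o[2])/r[:,2])[:,None]
def case_frame(P,c0=(520.,-214.),a=np.deg2rad(3.2)):
    v=np.asarray(P)[...,:2]-np.array(c0); return np.stack([v[...,0]*np.cos(a)+v[...,1]*np.sin(a),-v[...,0]*np.sin(a)+v[...,1]*np.cos(a)],-1)
E
python3 - <<'E'
from h import *
c=arm.camera_params("wrist")
for uv,z in(((290,182),98),((290,268),98),((285,225),98),((297,225),98),((307,225),62),((325,225),62),((328,68),74),((318,338),74),((328,84),74)):
    P=fplane(uv,z,c)[0]; print(uv,P.round(),case_frame(P).round())
E
```

```text
(290, 182) [ 565. -411.   98.] [  34. -199.]
(290, 268) [ 494. -416.   98.] [ -37. -200.]
(285, 225) [ 531. -409.   98.] [   0. -196.]
(297, 225) [ 531. -419.   98.] [   0. -205.]
(307, 225) [ 521. -430.   62.] [ -11. -216.]
(325, 225) [ 522. -447.   62.] [ -11. -232.]
(328, 68) [ 658. -437.   74.] [ 125. -230.]
(318, 338) [ 404. -452.   74.] [-129. -231.]
(328, 84) [ 645. -438.   74.] [ 112. -230.]
```

```bash
python3 -m jog '[0,0,0,0.004,-0.008,-0.04,0, 0,0,0,0.004,-0.008,-0.09,0, 0,0,0,0.004,-0.008,-0.09,0, 0,0,0,0.004,-0.008,-0.09,255, 0,0,0,0.004,-0.008,-0.09,255, 0,0,0,0.004,-0.008,-0.09,255, 0,0,0,0.004,-0.008,-0.09,255, 0,0,0,0.004,-0.008,-0.09,255]' 20
```

```text
clock: 1.8
ee_pos: [531.6, -414.3, 95.5]
orientation: [3.141, -0.001, 0.057]
force: [0.8, 0.0, -0.8]
grip_width: 57.7
grip_force: 0.0
```

```bash
python3 -m jog '[0,0,0,0,0,-0.003,255, 0,0,0,0,0,-0.003,255, 0,0,0,0,0,-0.003,255, 0,0,0,0,0,-0.003,255, 0,0,0,0,0,-0.003,255, 0,0,0,0,0,-0.003,255, 0,0,0,0,0,-0.003,255, 0,0,0,0,0,-0.003,255]' 20;  python3 -m jog '[0,0,0,0,-0.003,0,255, 0,0,0,0,-0.005,0,255, 0,0,0,0,-0.005,0,255]' 20
```

```text
clock: 2.6
ee_pos: [531.3, -413.9, 91.4]
orientation: [-3.141, 0.0, 0.057]
force: [-0.4, 1.8, 0.1]
grip_width: 9.8
grip_force: 20.0
clock: 2.9
ee_pos: [531.5, -419.6, 91.4]
orientation: [3.141, -0.001, 0.057]
force: [4.2, -1.1, -2.9]
grip_width: 9.7
grip_force: 20.0
```

```bash
python3 -m jog '[0,0,0,0,-0.003,0,255, 0,0,0,0,-0.003,0,255, 0,0,0,0,-0.003,0,255]' 20;  python3 -m jog '[0,0,0,0,-0.003,0,255, 0,0,0,0,-0.003,0,255, 0,0,0,0,-0.003,0,255]' 20;python3 -m jog '[0,0,0,0,-0.002,0,255, 0,0,0,0,-0.002,0,255, 0,0,0,0,-0.002,0,255]' 20
```

```text
clock: 3.2
ee_pos: [531.7, -422.4, 91.4]
orientation: [3.141, -0.001, 0.057]
force: [4.3, -0.4, -4.9]
grip_width: 10.1
grip_force: 20.0
clock: 3.5
ee_pos: [531.8, -424.0, 91.4]
orientation: [-3.14, -0.0, 0.058]
force: [2.6, 8.1, 0.5]
grip_width: 10.0
grip_force: 20.0
clock: 3.8
ee_pos: [531.8, -424.1, 91.4]
orientation: [-3.137, 0.001, 0.059]
force: [-1.0, 18.4, 9.1]
grip_width: 10.0
grip_force: 20.0
```

```bash
python3 -m jog '[0,0,0,0,0.004,0,0, 0,0,0,0,0.004,0,0, 0,0,0,0,0.004,0,0, 0,0,0,0,0.004,0.05,0, 0,0,0,0,0.004,0.09,0]';  python3 -m jog '[0,0,0,-0.023,0.4,0,0, 0,0,0,-0.023,0.4,0,0, 0,0,0,-0.023,0.4,0,0, 0,0,0,-0.023,0.4,0,0, 0,0,0,-0.023,0.4,0,0, 0,0,0,-0.023,0.4,0,0, 0,0,0,-0.023,0.4,0,0, 0,0,0,-0.023,0.4,0,0]';python3 -m jog '[0,0,0,0,0,0,0, 0,0,0,0,0,0,0]'
python3 - <<'E'
from h import *
p,d,c=grab("wrist"); np.savez("w2",p=p,c=c); cv2.imwrite("pics/w2.png",p[:,:,::-1])
m=(p.max(2)<45).astype(np.uint8); m[270:]=0
n,l,s,ce=cv2.connectedComponentsWithStats(m)
for i in range(1,n):
    if s[i,4]>200: print(s[i],fplane(ce[i],98,c).round(),case_frame(fplane(ce[i],98,c)).round())
E
```

```text
clock: 4.3
ee_pos: [530.7, -423.6, 182.7]
orientation: [-3.141, 0.001, 0.056]
force: [1.1, 0.0, 0.5]
grip_width: 46.4
grip_force: 0.0
clock: 5.1
ee_pos: [508.1, -22.5, 181.8]
orientation: [3.141, -0.001, 0.056]
force: [0.8, -0.5, 0.2]
grip_width: 93.4
grip_force: 0.0
clock: 5.3
ee_pos: [508.5, -23.4, 181.7]
orientation: [3.141, -0.0, 0.058]
force: [0.5, -1.3, -0.9]
grip_width: 94.3
grip_force: 0.0
[277 186  13  84 957] [[513. -26.  98.]] [[  3. 188.]]
```

View pics/w2.png

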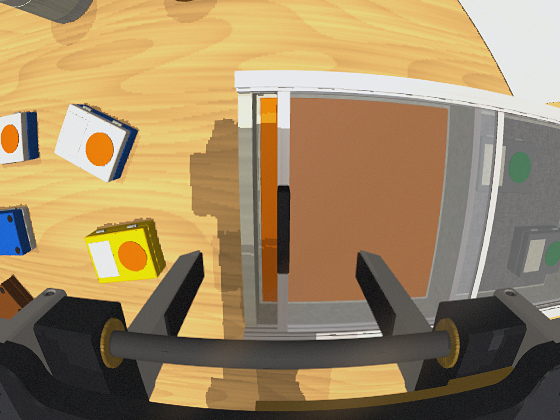

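Left handle at (283,229), about 20 mm ajar. I'll pinch it and slide the door open.

```bash
python3 -m jog '[0,0,0,0.004,-0.003,-0.04,60, 0,0,0,0.004,-0.003,-0.09,200, 0,0,0,0.004,-0.003,-0.09,255, 0,0,0,0.004,-0.003,-0.09,255, 0,0,0,0.004,-0.003,-0.09,255, 0,0,0,0.004,-0.003,-0.09,255, 0,0,0,0.004,-0.003,-0.09,255, 0,0,0,0.004,-0.003,-0.09,255]' 30;  python3 -m jog '[0,0,0,0,0,0,255, 0,0,0,0,0,0,255, 0,0,0,0,0,0,255, 0,0,0,0,0,0,255, 0,0,0,0,0,0,255]'; python3 -m jog '[0,0,0,0.0015,-0.025,0,255, 0,0,0,0.003,-0.05,0,255, 0,0,0,0.0045,-0.08,0,255, 0,0,0,0.006,-0.11,0,255, 0,0,0,0.008,-0.14,0,255, 0,0,0,0.009,-0.165,0,255, 0,0,0,0.0095,-0.172,0,255, 0,0,0,0.0095,-0.172,0,255]'
```

```text
clock: 6.15
ee_pos: [512.4, -27.0, 91.6]
orientation: [3.142, -0.0, 0.057]
force: [-0.4, -0.1, -0.8]
grip_width: 33.4
grip_force: 0.0
clock: 6.65
ee_pos: [512.3, -26.6, 91.4]
orientation: [-3.141, 0.0, 0.057]
force: [-1.6, 1.5, 1.2]
grip_width: 9.8
grip_force: 30.0
clock: 7.45
ee_pos: [521.9, -200.0, 91.5]
orientation: [3.141, -0.0, 0.055]
force: [0.1, -1.3, 2.4]
grip_width: 9.8
grip_force: 30.0
```

The door is open by about 190 mm. Release it and go over box A, the tilted white-lid box.

```bash
python3 -m jog '[0,0,0,0,0,0,0, 0,0,0,0,0,0,0, 0,0,0,0,0,0,0, 0,0,0,0,0,0.05,0, 0,0,0,0,0,0.1,0, 0,0,0,0,0,0.1,0]';  python3 -m jog '[0,0,-0.49,0.054,0.386,0,0, 0,0,-0.49,0.054,0.386,0,0, 0,0,-0.49,0.054,0.386,0,0, 0,0,-0.49,0.054,0.386,0,0, 0,0,-0.49,0.054,0.386,0,0, 0,0,-0.49,0.054,0.386,0,0, 0,0,-0.49,0.054,0.386,0,0, 0,0,-0.49,0.054,0.386,0,0]';python3 -m jog '[0,0,0,0,0,0,0, 0,0,0,0,0,0,0]'
cat > look.py <<'E'
from h import *
import sys
def tops(p,d,c):
    hsv=cv2.cvtColor(p,cv2.COLOR_RGB2HSV)
    P=fplane(np.argwhere(np.ones(d.shape))[:,::-1],34,c).reshape(*d.shape,3)
    w=((hsv[...,1]<60)&(hsv[...,2]>150)); b=(hsv[...,0]>100)&(hsv[...,0]<130)&(hsv[...,1]>120)
    o=(hsv[...,0]>5)&(hsv[...,0]<20)&(hsv[...,1]>200)&(hsv[...,2]>180)
    for n,m in(("white",cv2.morphologyEx((w|o).astype(np.uint8),cv2.MORPH_OPEN,np.ones((3,3)))),("blue",b.astype(np.uint8)),("disc",o.astype(np.uint8))):
        k,l,s,ce=cv2.connectedComponentsWithStats(m)
        for i in range(1,k):
            q=P[l==i][:,:2].astype(np.float32)
            if s[i,4]<400: continue
            r=cv2.minAreaRect(q)
            if max(r[1])<130: print(n,ce[i].round(),np.round(r[0],1),np.round(r[1]),round(r[2],1),s[i,4])
if __name__=="__main__":
    p,d,c=grab("wrist"); o=arm.get_obs(); print(o['ee_pos'].round(1),o['orientation'].round(3)); cv2.imwrite("pics/"+sys.argv[1]+".png",p[:,:,::-1]); tops(p,d,c)
E
python3 look.py w3
```

```text
clock: 8.05
ee_pos: [524.4, -199.0, 197.6]
orientation: [3.138, -0.008, 0.058]
force: [-0.3, -0.7, -0.7]
grip_width: 54.6
grip_force: 0.0
clock: 8.85
ee_pos: [574.3, 182.1, 191.5]
orientation: [-3.141, -0.0, -0.433]
force: [1.2, -0.5, 0.7]
grip_width: 94.2
grip_force: 0.0
clock: 9.05
ee_pos: [574.2, 181.2, 191.0]
orientation: [3.141, 0.001, -0.43]
force: [0.3, -1.2, -0.3]
grip_width: 94.0
grip_force: 0.0
[574.4 179.6 191.1] [ 3.141  0.    -0.433]
white [49. 48.] [862.2 342.2] [61. 60.] 54.1 1437
white [112.  65.] [794.2 280.2] [85. 93.] 40.7 3553
white [270. 202.] [577.3 184. ] [80. 48.] 65.3 2444
white [154. 253.] [582.4 328.4] [59. 81.] 3.1 2724
white [535. 271.] [ 345.6 -107.3] [ 16. 103.] 3.3 453
blue [200. 328.] [475.4 336.4] [39. 56.] 4.0 741
disc [49. 48.] [861.4 341.6] [60. 62.] 69.4 1441
disc [167. 249.] [584.1 311.7] [32. 33.] 18.5 647
```

View pics/w3.png

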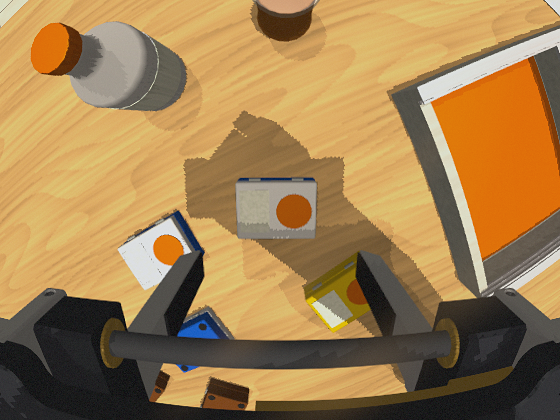

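Box A's lid spans corners (236,182), (317,180), (317,240) and (236,240), lies level with the closing line, and has its disc up. The spray bottle, mouse side and yellow box are clear of the fingers.

```bash
python3 - <<'E'
from h import *
c=arm.camera_params("wrist")
P=fplane([(236,182),(317,180),(317,240),(236,240)],34,c)[:,:2]; r=cv2.minAreaRect(P.astype(np.float32)); print(P.round(),r)
o=arm.get_obs(); print(o['ee_pos'],P.mean(0)-o['ee_pos'][:2])
E
```

```text
[[617. 207.]
 [585. 134.]
 [527. 158.]
 [562. 235.]] ((573.11669921875, 183.57815551757812), (84.2904052734375, 62.96826934814453), 65.24369812011719)
[574.41555327 179.58077272 191.14330797] [-1.76615667  4.14067251]
```

```bash
python3 -m jog '[0,0,0,0,0.005,-0.05,0, 0,0,0,0,0.005,-0.1,0, 0,0,0,0,0.005,-0.14,0, 0,0,0,0,0.005,-0.165,0, 0,0,0,0,0.005,-0.165,0, 0,0,0,0,0.005,-0.165,255, 0,0,0,0,0.005,-0.165,255, 0,0,0,0,0.005,-0.165,255]' 30;  python3 -m jog '[0,0,0,0,0,0,255, 0,0,0,0,0,0,255, 0,0,0,0,0,0.02,255, 0,0,0,0,0,0.06,255, 0,0,0,0,0,0.1,255, 0,0,0,0,0,0.15,255,0,0,0,0,0,0.15,255]'
python3 - <<'E'
from h import *
p,d,c=grab("top"); hsv=cv2.cvtColor(p,cv2.COLOR_RGB2HSV)
m=((hsv[...,0]>5)&(hsv[...,0]<20)&(hsv[...,1]>200)&(hsv[...,2]>150)).astype(np.uint8); m[:,:295]=0;m[:180]=0;m[290:]=0
m=cv2.morphologyEx(m,cv2.MORPH_OPEN,np.ones((5,5)))
q=plane(np.argwhere(m)[:,::-1],11,c)[:,:2].astype(np.float32); print(cv2.minAreaRect(q),m.sum())
cv2.imwrite("pics/t1.png",p[:,:,::-1])
E
```

```text
clock: 9.9
ee_pos: [575.8, 184.5, 28.3]
orientation: [-3.14, -0.002, -0.434]
force: [-1.2, -0.8, 8.7]
grip_width: 81.6
grip_force: 30.0
clock: 10.6
ee_pos: [577.6, 185.6, 184.1]
orientation: [-3.134, -0.008, -0.433]
force: [1.2, -0.1, -2.3]
grip_width: 81.8
grip_force: 30.0
((544.4053955078125, -104.80565643310547), (155.9294891357422, 176.75247192382812), 2.9004950523376465) 1603
```

View pics/t1.png

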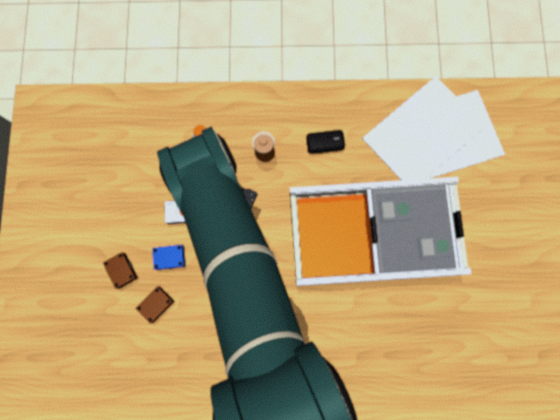

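The mat is uncovered at (298–372, 195–278), the box is in the gripper, and everything else is in place.

```bash
python3 - <<'E'
from h import *
p=cv2.imread("pics/t1.png")[:,:,::-1]; c=arm.camera_params("top")
m=((p[...,0]>150)&(p[...,2]<60)&(p[...,1]<150)).astype(np.uint8); m[:,:295]=0;m[:180]=0;m[290:]=0
m=cv2.morphologyEx(m,cv2.MORPH_OPEN,np.ones((3,3)))
q=plane(np.argwhere(m)[:,::-1],11,c)[:,:2].astype(np.float32); r=cv2.minAreaRect(q);print(r,case_frame(r[0]))
for x in(-74,0,74): a=np.deg2rad(3.2); print(x,(520+x*np.cos(a)-109*np.sin(a),-214+x*np.sin(a)+109*np.cos(a)))
o=arm.get_obs(); print(o['ee_pos'],o['orientation'],o['force'])
E
```

```text
((514.4022216796875, -101.2059097290039), (219.2012176513672, 188.68655395507812), 3.0375208854675293) [  0.70728581 112.9306941 ]
-74 (np.float64(440.0308394062785), np.float64(-109.30074807365818))
0 (np.float64(513.9154559557452), np.float64(-105.16995670416406))
74 (np.float64(587.8000725052118), np.float64(-101.03916533466995))
[576.39503984 185.12887839 180.65416341] [-3.13690727 -0.00514551 -0.43338907] [-0.01528747  0.12894005 -1.66543485]
```

```bash
python3 -m jog '[0,0,0.489,0.0115,-0.286,0,255, 0,0,0.489,0.0115,-0.286,0,255, 0,0,0.489,0.0115,-0.286,0,255, 0,0,0.489,0.0115,-0.286,0,255, 0,0,0.489,0.0115,-0.286,0,255, 0,0,0.489,0.0115,-0.286,0,255, 0,0,0.489,0.0115,-0.286,0,255, 0,0,0.489,0.0115,-0.286,0,255]';  python3 -m jog '[0,0,0,0,0,-0.03,255, 0,0,0,0,0,-0.06,255, 0,0,0,0,0,-0.085,255, 0,0,0,0,0,-0.1,255, 0,0,0,0,0,-0.11,255, 0,0,0,0,0,-0.11,255,0,0,0,0,0,-0.11,255,0,0,0,0,0,-0.11,255]'; python3 look.py w4
```

```text
clock: 11.45
ee_pos: [585.7, -102.3, 175.8]
orientation: [-3.141, 0.001, 0.054]
force: [-0.1, 0.5, -1.3]
grip_width: 81.7
grip_force: 30.0
clock: 12.25
ee_pos: [586.9, -101.4, 67.5]
orientation: [3.141, -0.002, 0.056]
force: [0.6, 0.5, -2.0]
grip_width: 82.0
grip_force: 30.0
[ 586.8 -101.4   67.4] [ 3.141e+00 -1.000e-03  5.600e-02]
white [269. 261.] [ 570.  -102.1] [ 60. 100.] 3.5 5858
white [481. 275.] [ 572.2 -257. ] [46. 33.] 4.2 1503
white [519. 273.] [ 577.3 -299.8] [36. 32.] 76.9 791
white [349. 327.] [ 539.4 -150.1] [33. 40.] 3.3 678
white [183. 384.] [459.7 -24.7] [19. 53.] 86.4 662
white [339. 383.] [ 474.  -157.1] [38. 58.] 3.3 2075
blue [270. 226.] [607.3 -97.4] [ 7. 85.] 3.4 977
disc [156. 265.] [574.9 -21.7] [65. 20.] 2.9 981
disc [392. 253.] [ 592.4 -175.5] [48.  8.] 0.2 406
disc [349. 327.] [ 533.8 -146.4] [40. 38.] 27.8 686
disc [183. 384.] [459.7 -25.8] [17. 53.] 86.4 645
disc [339. 383.] [ 474.  -157.1] [38. 58.] 3.3 2076
```

View pics/w4.png

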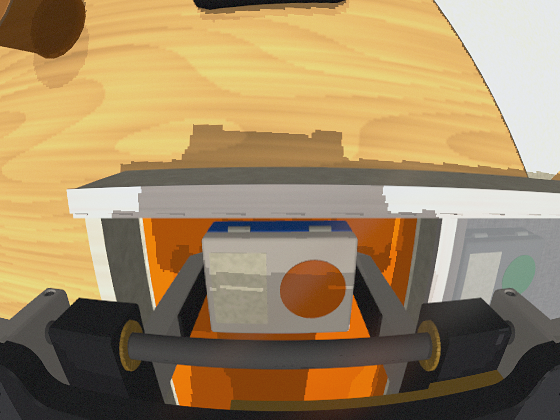

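Box A hangs level in the compartment (lid at 203–357, 235–332), with about 11 mm to the far wall and both sides free. Lower it slowly.

```bash
python3 -m jog '[0,0,0,0,0,-0.01,255, 0,0,0,0,0,-0.02,255, 0,0,0,0,0,-0.025,255, 0,0,0,0,0,-0.025,255]'; python3 -m jog '[0,0,0,0,0,-0.003,255, 0,0,0,0,0,-0.003,255]';python3 -m jog '[0,0,0,0,0,-0.002,255, 0,0,0,0,0,-0.002,255]'
```

```text
clock: 12.7
ee_pos: [585.6, -101.3, 40.2]
orientation: [-3.141, 0.002, 0.056]
force: [0.6, -0.1, -1.0]
grip_width: 81.7
grip_force: 30.0
clock: 12.9
ee_pos: [586.7, -101.3, 38.9]
orientation: [3.142, -0.001, 0.056]
force: [-0.4, 0.1, 4.3]
grip_width: 82.1
grip_force: 30.0
clock: 13.1
ee_pos: [587.2, -101.3, 38.2]
orientation: [3.141, -0.002, 0.056]
force: [-6.8, 0.9, 24.3]
grip_width: 81.7
grip_force: 30.0
```

```bash
python3 -m jog '[0,0,0,0,0,0.001,0, 0,0,0,0,0,0.001,0, 0,0,0,0,0,0.001,0, 0,0,0,0,0,0.02,0, 0,0,0,0,0,0.07,0, 0,0,0,0,0,0.12,0, 0,0,0,0,0,0.16,0, 0,0,0,0,0,0.16,0]'; python3 -m jog '[0,0,0,-0.003,0.43,0,0, 0,0,0,-0.003,0.43,0,0, 0,0,0,-0.003,0.43,0,0, 0,0,0,-0.003,0.43,0,0, 0,0,0,-0.003,0.43,0,0, 0,0,0,-0.003,0.43,0,0, 0,0,0,-0.003,0.43,0,0, 0,0,0,-0.003,0.43,0,0]';python3 -m jog '[0,0,0,-0.003,0.03,0,0, 0,0,0,-0.003,0.03,0,0, 0,0,0,-0.003,0.03,0,0]'; python3 look.py w5
```

```text
clock: 13.9
ee_pos: [588.6, -101.7, 201.9]
orientation: [3.14, -0.008, 0.056]
force: [0.6, 0.8, -0.5]
grip_width: 93.8
grip_force: 0.0
clock: 14.7
ee_pos: [583.0, 300.4, 195.6]
orientation: [3.141, 0.001, 0.056]
force: [1.1, -1.1, 0.4]
grip_width: 94.1
grip_force: 0.0
clock: 15.0
ee_pos: [580.1, 328.8, 195.4]
orientation: [3.141, 0.001, 0.057]
force: [0.4, -1.3, 0.1]
grip_width: 94.0
grip_force: 0.0
[580.6 327.7 195.6] [3.141e+00 1.000e-03 5.500e-02]
white [396.  29.] [776.3 217.5] [92. 60.] 85.9 2910
white [539.  62.] [784.2  23.9] [74. 52.] 20.9 640
white [272. 204.] [581.8 330.3] [58. 79.] 3.2 3226
blue [248. 306.] [460.3 357.6] [67. 80.] 6.1 3070
```

View pics/w5.png

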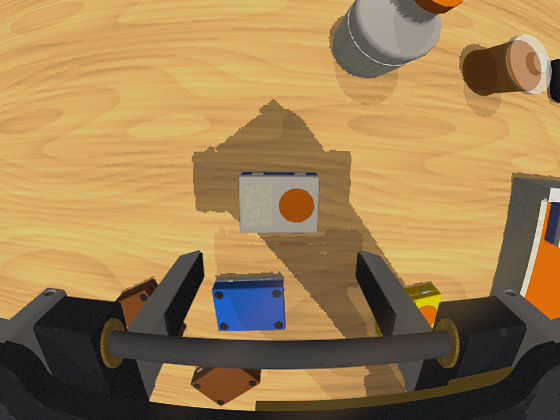

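Box B's lid is at (279,204), disc up and aligned with the tool; the blue box is at (249,305). Pick B and carry it to the middle slot.

```bash
python3 -m jog '[0,0,0,0.002,0.003,-0.05,0, 0,0,0,0.002,0.003,-0.1,0, 0,0,0,0.002,0.003,-0.14,0, 0,0,0,0.002,0.003,-0.168,0, 0,0,0,0.002,0.003,-0.168,0, 0,0,0,0.002,0.003,-0.168,255, 0,0,0,0.002,0.003,-0.168,255, 0,0,0,0.002,0.003,-0.168,255]' 30;  python3 -m jog '[0,0,0,0,0,0,255, 0,0,0,0,0,0,255, 0,0,0,0,0,0.02,255, 0,0,0,0,0,0.06,255, 0,0,0,0,0,0.1,255, 0,0,0,0,0,0.15,255,0,0,0,0,0,0.15,255]'
python3 -m jog '[0,0,0,-0.069,-0.436,0,255, 0,0,0,-0.069,-0.436,0,255, 0,0,0,-0.069,-0.436,0,255, 0,0,0,-0.069,-0.436,0,255, 0,0,0,-0.069,-0.436,0,255, 0,0,0,-0.069,-0.436,0,255, 0,0,0,-0.069,-0.436,0,255, 0,0,0,-0.069,-0.436,0,255]'
python3 -m jog '[0,0,0,0,-0.05,0,255, 0,0,0,0,-0.05,0,255, 0,0,0,0,-0.05,0,255]'
```

```text
clock: 15.85
ee_pos: [583.6, 331.7, 30.5]
orientation: [-3.141, -0.003, 0.055]
force: [0.7, -2.1, 7.8]
grip_width: 81.6
grip_force: 30.0
clock: 16.55
ee_pos: [585.0, 333.4, 186.6]
orientation: [-3.137, -0.01, 0.056]
force: [0.8, 0.8, -1.5]
grip_width: 81.6
grip_force: 30.0
clock: 17.35
ee_pos: [519.4, -65.4, 179.2]
orientation: [3.141, -0.001, 0.056]
force: [1.6, -0.9, -1.7]
grip_width: 81.9
grip_force: 30.0
clock: 17.65
ee_pos: [519.8, -114.5, 178.9]
orientation: [3.141, -0.001, 0.054]
force: [-0.8, 0.4, -2.1]
grip_width: 82.0
grip_force: 30.0
```

```bash
python3 -m jog '[0,0,0,-0.006,0.01,0,255, 0,0,0,-0.006,0.01,-0.03,255, 0,0,0,-0.006,0.01,-0.06,255, 0,0,0,-0.006,0.01,-0.09,255, 0,0,0,-0.006,0.01,-0.11,255, 0,0,0,-0.006,0.01,-0.12,255, 0,0,0,-0.006,0.01,-0.128,255, 0,0,0,-0.006,0.01,-0.128,255]'; python3 -m jog '[0,0,0,0,0,-0.005,255, 0,0,0,0,0,-0.008,255, 0,0,0,0,0,-0.008,255]';python3 -m jog '[0,0,0,0,0,-0.002,255, 0,0,0,0,0,-0.002,255]'
```

```text
clock: 18.45
ee_pos: [513.9, -102.7, 50.3]
orientation: [-3.141, 0.0, 0.057]
force: [-0.5, -0.0, -1.5]
grip_width: 81.9
grip_force: 30.0
clock: 18.75
ee_pos: [513.9, -103.5, 42.4]
orientation: [-3.142, -0.0, 0.056]
force: [0.1, -0.0, -2.2]
grip_width: 81.5
grip_force: 30.0
clock: 18.95
ee_pos: [514.4, -103.6, 41.2]
orientation: [3.141, -0.001, 0.056]
force: [-3.8, 0.1, 10.5]
grip_width: 81.5
grip_force: 30.0
```

Box B touched down. Release it and go over the blue box, closing across its 60 mm side.

```bash
python3 -m jog '[0,0,0,0,0,0.001,0, 0,0,0,0,0,0.001,0, 0,0,0,0,0,0.001,0, 0,0,0,0,0,0.02,0, 0,0,0,0,0,0.07,0, 0,0,0,0,0,0.12,0, 0,0,0,0,0,0.16,0, 0,0,0,0,0,0.16,0]'; python3 -m jog '[0,0,0.8,-0.025,0.3,0,0, 0,0,0.8,-0.025,0.3,0,0, 0,0,0.8,-0.025,0.3,0,0, 0,0,0.8,-0.025,0.3,0,0, 0,0,0.8,-0.025,0.3,0,0, 0,0,0.8,-0.025,0.3,0,0, 0,0,0.8,-0.025,0.3,0,0, 0,0,0.8,-0.025,0.3,0,0]';python3 -m jog '[0,0,0.83,-0.03,0.161,0,0, 0,0,0.83,-0.03,0.161,0,0, 0,0,0.83,-0.03,0.161,0,0, 0,0,0.83,-0.03,0.161,0,0, 0,0,0.83,-0.03,0.161,0,0, 0,0,0.83,-0.03,0.161,0,0, 0,0,0.83,-0.03,0.161,0,0]'; python3 look.py w6
```

```text
clock: 19.75
ee_pos: [516.3, -103.9, 205.7]
orientation: [3.14, -0.008, 0.056]
force: [0.3, 0.2, -0.8]
grip_width: 94.0
grip_force: 0.0
clock: 20.55
ee_pos: [488.5, 197.4, 199.8]
orientation: [-3.141, 0.001, 0.858]
force: [-0.0, -1.4, 0.2]
grip_width: 93.9
grip_force: 0.0
clock: 21.25
ee_pos: [459.7, 356.0, 199.8]
orientation: [-3.141, 0.001, 1.685]
force: [0.8, 0.3, 0.5]
grip_width: 94.0
grip_force: 0.0
[459.6 356.1 200. ] [-3.141e+00  1.000e-03  1.682e+00]
blue [274. 201.] [453.9 359.5] [59. 81.] 6.5 4146
```

View pics/w6.png

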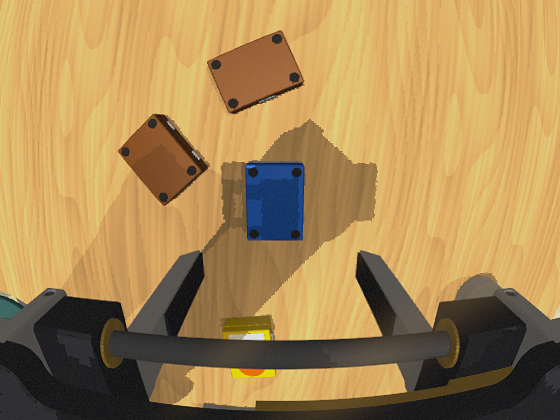

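The blue box is at (275,201), square to the fingers; the brown corner at (207,167) stays about 20 mm clear. Pick it up, turn it radial and carry it to a free spot.

```bash
python3 -m jog '[0,0,0,-0.003,0.003,-0.05,45, 0,0,0,-0.003,0.003,-0.1,45, 0,0,0,-0.003,0.003,-0.14,45, 0,0,0,-0.003,0.003,-0.173,45, 0,0,0,-0.003,0.003,-0.173,45, 0,0,0,-0.003,0.003,-0.173,255, 0,0,0,-0.003,0.003,-0.173,255, 0,0,0,-0.003,0.003,-0.173,255]' 30;  python3 -m jog '[0,0,0,0,0,0,255, 0,0,0,0,0,0,255, 0,0,0,0,0,0.02,255, 0,0,0,0,0,0.06,255, 0,0,0,0,0,0.1,255, 0,0,0,0,0,0.12,255,0,0,0,0,0,0.12,255]'
python3 -m jog '[0,0,-1.14,0.044,-0.059,0,255, 0,0,-1.14,0.044,-0.059,0,255, 0,0,-1.14,0.044,-0.059,0,255, 0,0,-1.14,0.044,-0.059,0,255, 0,0,-1.14,0.044,-0.059,0,255, 0,0,-1.14,0.044,-0.059,0,255, 0,0,-1.14,0.044,-0.059,0,255, 0,0,-1.14,0.044,-0.059,0,255]'
python3 -m jog '[0,0,0,0,0,-0.03,255, 0,0,0,0,0,-0.06,255, 0,0,0,0,0,-0.09,255, 0,0,0,0,0,-0.1,255]'
```

```text
clock: 22.1
ee_pos: [456.9, 361.0, 29.3]
orientation: [3.139, -0.001, 1.685]
force: [-1.6, -0.3, 10.7]
grip_width: 59.7
grip_force: 30.0
clock: 22.8
ee_pos: [457.3, 361.5, 151.4]
orientation: [3.136, -0.002, 1.685]
force: [-0.2, 0.2, -0.9]
grip_width: 59.7
grip_force: 30.0
clock: 23.6
ee_pos: [499.7, 301.2, 147.1]
orientation: [3.141, 0.0, 0.539]
force: [0.1, 0.5, -1.5]
grip_width: 59.8
grip_force: 30.0
clock: 24.0
ee_pos: [498.5, 300.4, 44.6]
orientation: [-3.142, 0.004, 0.546]
force: [-1.1, 0.2, -1.3]
grip_width: 59.8
grip_force: 30.0
```

```bash
python3 -m jog '[0,0,0,0,0,-0.008,255, 0,0,0,0,0,-0.015,255, 0,0,0,0,0,-0.016,255, 0,0,0,0,0,-0.016,0, 0,0,0,0,0,-0.016,0, 0,0,0,0,0,-0.016,0, 0,0,0,0,0,0.04,0, 0,0,0,0,0,0.08,0]'; python3 -m jog '[0.406,-0.672,0,0,0,0.01,0, 0.406,-0.672,0,0,0,0.01,0, 0.406,-0.672,0,0,0,0.01,0, 0.406,-0.672,0,0,0,0.01,0, 0.406,-0.672,0,0,0,0.01,0, 0.406,-0.672,0,0,0,0.01,0, 0.406,-0.672,0,0,0,0.01,0, 0.406,-0.672,0,0,0,0.01,0]'
python3 - <<'E'
from h import *
o=arm.get_obs(); print(o['q'].round(2))
from scipy.spatial.transform import Rotation as R
print(R.from_euler('xyz',o['orientation']).as_matrix()[:,2].round(3))
p,d,c=grab("top"); W=cloud(d,c)
for i,m,q,r,ce in boxes(W):
    if ce[0]<290: print(ce.round(),np.round(r[0]),np.round(r[1]),round(r[2],1),p[m].mean(0).round())
E
```

```text
clock: 24.8
ee_pos: [499.4, 301.4, 128.5]
orientation: [-3.141, 0.002, 0.546]
force: [1.1, 0.5, 0.4]
grip_width: 93.5
grip_force: 0.0
clock: 25.6
ee_pos: [512.0, 297.0, 179.8]
orientation: [3.138, -0.661, 0.558]
force: [0.2, -0.7, 0.1]
grip_width: 93.9
grip_force: 0.0
[ 0.09  0.25 -0.75  2.23  1.26  0.19 -2.79]
[ 0.522  0.322 -0.79 ]
[241. 259.] [447. 156.] [63. 83.] 12.7 [188. 172.  79.]
[119. 270.] [423. 491.] [84. 62.] 29.9 [111.  65.  34.]
[153. 304.] [329. 391.] [60. 83.] 45.7 [121.  73.  41.]
```

Outward tilt stalls at q6 and q7 limits. The grasp is symmetric, so I'll untilt, turn the tool half round to free q7, and tilt again.

```bash
python3 -m jog '[-0.406,0.672,0,0,0,0,0, -0.406,0.672,0,0,0,0,0, -0.406,0.672,0,0,0,0,0, -0.406,0.672,0,0,0,0,0, -0.406,0.672,0,0,0,0,0, -0.406,0.672,0,0,0,0,0, -0.406,0.672,0,0,0,0,0]'; for i in 1 2 3; do python3 -m jog '[0,0,1.047,0,0,0,0, 0,0,1.047,0,0,0,0, 0,0,1.047,0,0,0,0, 0,0,1.047,0,0,0,0, 0,0,1.047,0,0,0,0, 0,0,1.047,0,0,0,0, 0,0,1.047,0,0,0,0, 0,0,1.047,0,0,0,0]'|grep -E "ori|ee"; done
python3 -m jog '[0.406,-0.672,0,0,0,0,0, 0.406,-0.672,0,0,0,0,0, 0.406,-0.672,0,0,0,0,0, 0.406,-0.672,0,0,0,0,0, 0.406,-0.672,0,0,0,0,0, 0.406,-0.672,0,0,0,0,0, 0.406,-0.672,0,0,0,0,0, 0.406,-0.672,0,0,0,0,0]'
python3 - <<'E'
from h import *
o=arm.get_obs(); print(o['q'].round(2))
from scipy.spatial.transform import Rotation as R
print(R.from_euler('xyz',o['orientation']).as_matrix().round(3))
E
```

```text
clock: 26.35
ee_pos: [512.8, 297.1, 178.1]
orientation: [-3.133, 0.135, 0.553]
force: [0.3, -0.4, 0.3]
grip_width: 94.1
grip_force: 0.0
ee_pos: [511.5, 296.8, 178.3]
orientation: [-3.134, 0.128, 1.605]
ee_pos: [512.1, 296.1, 178.4]
orientation: [-3.134, 0.126, 2.646]
ee_pos: [512.7, 296.0, 178.5]
orientation: [-3.136, 0.126, -2.594]
clock: 29.55
ee_pos: [518.9, 287.6, 174.7]
orientation: [-3.087, 0.836, -2.588]
force: [0.5, -1.5, -0.4]
grip_width: 94.0
grip_force: 0.0
[ 0.38  0.41 -1.11  2.33  2.17  0.49 -0.46]
[[-0.57  -0.491  0.659]
 [-0.353  0.87   0.343]
 [-0.742 -0.036 -0.67 ]]
```

```bash
cat > tilt.py <<'E'
# prints rotvec and shift (m) from the present pose to tool tilt t (deg, + = pointing outward) along azimuth az at TCP xyz
import sys; from h import *; from scipy.spatial.transform import Rotation as R
t,az,x,y,z=map(float,sys.argv[1:]); t=np.deg2rad(t)
u=np.array([np.cos(az),np.sin(az),0]); n=np.array([-u[1],u[0],0]); zt=np.sin(t)*u-np.cos(t)*np.array([0,0,1])
o=arm.get_obs(); R0=R.from_euler('xyz',o['orientation'])
yt=n*np.sign(n@R0.as_matrix()[:,1]); T=np.column_stack([np.cross(yt,zt),yt,zt])
print("rot",(R.from_matrix(T)*R0.inv()).as_rotvec().round(3),"shift",((np.array([x,y,z])-o['ee_pos'])/1000).round(4),o['ee_pos'].round(1),o['q'].round(2))
E
python3 tilt.py 45 0.543 499.5 301.3 100
```

```text
rot [0.006 0.063 0.028] shift [-0.0194  0.0137 -0.0747] [518.9 287.6 174.7] [ 0.38  0.41 -1.11  2.33  2.17  0.49 -0.46]
```

```bash
python3 -m jog '[0.006,0.063,0.028,-0.019,0.014,-0.05,0, 0.006,0.063,0.028,-0.019,0.014,-0.075,0, 0.006,0.063,0.028,-0.019,0.014,-0.075,0, 0.006,0.063,0.028,-0.019,0.014,-0.075,0]'; python3 tilt.py 45 0.543 499.5 301.3 28; python3 look.py w7
```

```text
clock: 29.95
ee_pos: [499.6, 301.3, 98.9]
orientation: [-3.139, 0.78, -2.594]
force: [-0.2, 0.0, 0.1]
grip_width: 93.8
grip_force: 0.0
rot [ 0.004 -0.004 -0.003] shift [-0.0001 -0.     -0.0709] [499.6 301.3  98.9] [ 0.3   0.64 -1.07  2.35  2.29  0.63 -0.49]
[500.2 301.2 100. ] [-3.136  0.782 -2.591]
white [27. 26.] [448.8 138.7] [31. 34.] 11.1 2717
white [101.  32.] [441.1 177.3] [37. 30.] 12.0 4007
blue [280. 158.] [487.1 293.8] [95. 58.] 31.2 8958
disc [27. 26.] [448.8 138.7] [31. 34.] 11.1 2717
```

View pics/w7.png

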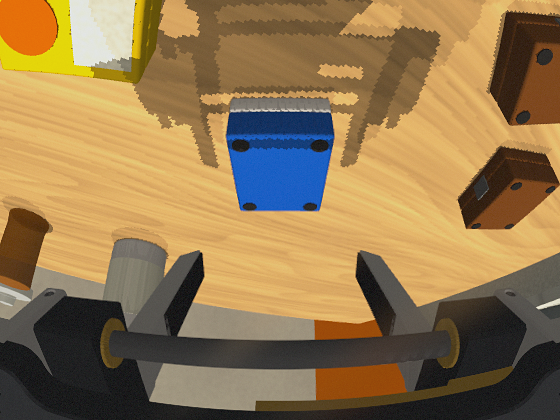

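The blue underside is centred between the fingers at (280,175). Grasp it tilted, lift, and turn 90°.

```bash
python3 -m jog '[0,0,0,0,0,-0.04,0, 0,0,0,0,0,-0.065,0, 0,0,0,0,0,-0.071,0, 0,0,0,0,0,-0.071,200, 0,0,0,0,0,-0.071,255, 0,0,0,0,0,-0.071,255, 0,0,0,0,0,-0.071,255, 0,0,0,0,0,-0.071,255]' 30; python3 -m jog '[0,0,0,0,0,0,255, 0,0,0,0,0,0.04,255, 0,0,0,0,0,0.08,255, 0,0,0,0,0,0.12,255, 0,0,0,0,0,0.12,255]'
for i in 1 2; do python3 -m jog '[-0.406,0.672,0,0,0,0,255, -0.406,0.672,0,0,0,0,255, -0.406,0.672,0,0,0,0,255, -0.406,0.672,0,0,0,0,255, -0.406,0.672,0,0,0,0,255, -0.406,0.672,0,0,0,0,255, -0.406,0.672,0,0,0,0,255, -0.406,0.672,0,0,0,0,255]'; done; python3 tilt.py -45 0.543 499.5 301.3 60
```

```text
clock: 30.8
ee_pos: [500.1, 300.7, 28.4]
orientation: [-3.132, 0.782, -2.585]
force: [-3.8, -5.0, 12.1]
grip_width: 60.0
grip_force: 30.0
clock: 31.3
ee_pos: [501.0, 301.4, 152.7]
orientation: [-3.126, 0.787, -2.581]
force: [0.6, 0.1, -2.3]
grip_width: 59.7
grip_force: 30.0
clock: 32.1
ee_pos: [498.7, 300.3, 147.5]
orientation: [-3.138, 0.026, -2.589]
force: [-0.1, -1.4, -1.0]
grip_width: 59.7
grip_force: 30.0
clock: 32.9
ee_pos: [499.3, 300.6, 146.8]
orientation: [-3.142, -0.751, -2.588]
force: [-0.9, -0.6, -0.4]
grip_width: 59.6
grip_force: 30.0
rot [-0.018  0.029 -0.011] shift [ 0.0002  0.0007 -0.0868] [499.3 300.6 146.8] [-0.14  1.06 -0.89  1.18  0.47  1.93  1.11]
```

```bash
python3 -m jog '[-0.018,0.029,-0.011,0,0,-0.04,255, -0.018,0.029,-0.011,0,0,-0.08,255, -0.018,0.029,-0.011,0,0,-0.095,255, -0.018,0.029,-0.011,0,0,-0.095,255]'; python3 -m jog '[0,0,0,0,0,-0.006,255, 0,0,0,0,0,-0.006,255]';python3 -m jog '[0,0,0,0,0,-0.003,255, 0,0,0,0,0,-0.003,255]';python3 tilt.py -45 0.543 499.5 301.3 42; python3 look.py w8
```

```text
clock: 33.3
ee_pos: [499.1, 300.0, 51.9]
orientation: [3.142, -0.787, -2.599]
force: [-0.3, 0.8, -0.9]
grip_width: 59.9
grip_force: 30.0
clock: 33.5
ee_pos: [500.1, 300.9, 47.9]
orientation: [3.142, -0.783, -2.6]
force: [1.3, -0.3, -1.0]
grip_width: 60.0
grip_force: 30.0
clock: 33.7
ee_pos: [499.8, 300.8, 44.1]
orientation: [-3.142, -0.784, -2.6]
force: [0.8, 0.1, -1.6]
grip_width: 59.8
grip_force: 30.0
rot [-0.     0.001  0.001] shift [-0.0003  0.0005 -0.0021] [499.8 300.8  44.1] [-0.16  1.19 -0.84  1.17  0.52  1.84  1.12]
[499.8 300.8  44.1] [-3.142 -0.785 -2.6  ]
white [27. 85.] [ 467.4 -105.1] [ 94. 118.] 3.2 1461
white [183. 138.] [440.1 177.3] [43. 29.] 12.0 1437
white [280. 206.] [454.8 274.3] [17. 83.] 30.9 2796
white [197. 297.] [529.2 264.5] [47. 14.] 9.2 1465
white [362. 298.] [482.2 344.1] [48. 14.] 53.9 1483
white [538. 316.] [433.4 471.1] [59. 18.] 78.2 777
blue [278. 255.] [486.2 292.7] [55. 83.] 31.1 9041
disc [34. 78.] [450.5 -97.8] [62. 76.] 1.3 901
```

View pics/w8.png

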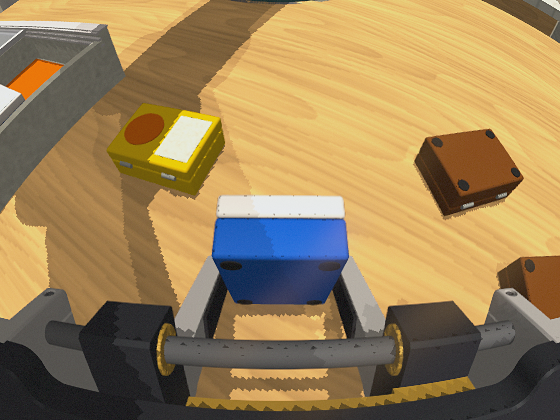

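The box is held upright at (280,250), feet side outward and lid inward, so another 90° the same way brings the lid up. Lower to touch, release and back off.

```bash
python3 -m jog '[0,0,0,0,0,-0.002,255, 0,0,0,0,0,-0.002,255]'|grep -E "ee|force";python3 -m jog '[0,0,0,0,0,-0.002,255, 0,0,0,0,0,-0.002,255]'|grep -E "ee|force"; python3 -m jog '[0,0,0,0,0,-0.0015,255, 0,0,0,0,0,-0.0015,255]'|grep -E "ee|force"
```

```text
ee_pos: [499.6, 300.7, 41.5]
force: [0.2, 0.3, -2.1]
grip_force: 30.0
ee_pos: [499.6, 300.6, 39.3]
force: [-0.1, 0.1, -0.9]
grip_force: 30.0
ee_pos: [499.7, 300.7, 38.7]
force: [1.6, 0.0, 6.4]
grip_force: 30.0
```

```bash
python3 -m jog '[0,0,0,0,0,0,0, 0,0,0,0,0,0,0, 0,0,0,0,0,0,0, 0,0,0,0,0,0,0, 0,0,0,0.02,0.012,0.024,0, 0,0,0,0.05,0.03,0.06,0, 0,0,0,0.073,0.044,0.09,0, 0,0,0,0.073,0.044,0.13,0]'|grep -E "ee|force"
for i in 1 2; do python3 -m jog '[0.406,-0.672,0,-0.045,-0.027,0.02,0, 0.406,-0.672,0,-0.045,-0.027,0.02,0, 0.406,-0.672,0,-0.045,-0.027,0.02,0, 0.406,-0.672,0,-0.045,-0.027,0.02,0, 0.406,-0.672,0,-0.045,-0.027,0.02,0, 0.406,-0.672,0,-0.045,-0.027,0.02,0, 0.406,-0.672,0,-0.045,-0.027,0.02,0]'|grep -E "ee|ori"; done; python3 tilt.py 45 0.543 440 264 110
```

```text
ee_pos: [552.0, 331.9, 105.0]
force: [-1.1, 0.4, -3.0]
grip_force: 0.0
ee_pos: [505.3, 303.3, 126.9]
orientation: [-3.134, -0.034, -2.599]
ee_pos: [470.0, 263.0, 142.4]
orientation: [-3.078, 0.574, -2.601]
rot [ 0.151 -0.156  0.042] shift [-0.03    0.001  -0.0324] [470.  263.  142.4] [-0.09  0.21 -0.58  2.31  1.26  0.24  0.27]
```

```bash
python3 -m jog '[0.15,-0.156,0.042,0.02,0.03,0.04,0, 0.15,-0.156,0.042,0.02,0.03,0.04,0, 0.15,-0.156,0.042,0.02,0.03,0.04,0, 0.15,-0.156,0.042,0.02,0.03,0.04,0, 0.15,-0.156,0.042,0.02,0.03,0.04,0, 0.15,-0.156,0.042,0.02,0.03,0.04,0]'|grep -E "ee|ori";python3 tilt.py 45 0.543 482 290 150
```

```text
ee_pos: [490.4, 292.6, 182.6]
orientation: [-3.141, 0.785, -2.599]
rot [ 0.    -0.     0.001] shift [-0.0084 -0.0026 -0.0326] [490.4 292.6 182.6] [ 0.16  0.22 -0.83  2.35  2.22  0.25 -0.64]
```

```bash
python3 -m jog '[0,0,0,-0.008,-0.003,-0.033,0, 0,0,0,-0.008,-0.003,-0.033,0, 0,0,0,-0.008,-0.003,-0.033,0]'|grep -E "ee|ori"; python3 look.py w9; python3 tilt.py 45 0.543 482 290 47
```

```text
ee_pos: [481.7, 289.6, 148.8]
orientation: [3.141, 0.781, -2.599]
[482.2 289.8 149.8] [-3.14   0.783 -2.598]
white [85. 16.] [451.  138.4] [26. 35.] 15.2 1642
white [146.  23.] [441.7 177.3] [36. 30.] 12.7 2217
white [280. 178.] [534.7 322.2] [18. 81.] 30.9 1067
blue [279. 192.] [553.7 333.4] [26. 81.] 30.6 1302
disc [85. 16.] [451.  138.7] [26. 36.] 15.2 1643
rot [ 0.002 -0.002  0.   ] shift [-0.0002  0.0002 -0.1028] [482.2 289.8 149.8] [ 0.18  0.32 -0.88  2.39  2.33  0.37 -0.71]
```

View pics/w9.png

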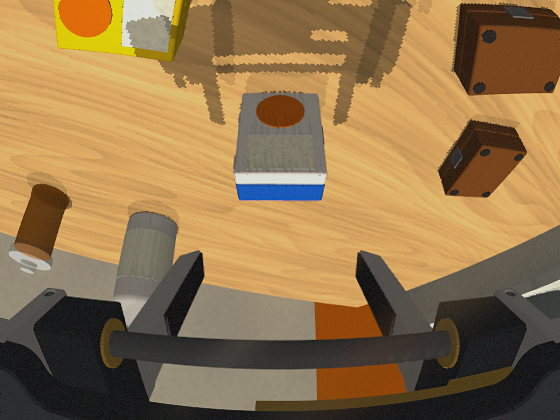

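The box stands upright, with its lid and disc (280,110) facing inward and its top end at rows 173–200. I'll check its position from that top end at z=82.

```bash
python3 - <<'E'
from h import *
c=arm.camera_params("wrist"); print(fplane([(280,173),(280,200),(280,187),(235,187),(326,187)],82,c).round(1))
E
```

```text
[[475.5 286.2  82. ]
 [502.7 302.6  82. ]
 [488.8 294.2  82. ]
 [504.2 268.3  82. ]
 [472.7 320.4  82. ]]
```

```bash
python3 -m jog '[0,0,0,0,0,-0.04,0, 0,0,0,0,0,-0.08,0, 0,0,0,0,0,-0.103,0, 0,0,0,0,0,-0.103,200, 0,0,0,0,0,-0.103,255, 0,0,0,0,0,-0.103,255, 0,0,0,0,0,-0.103,255, 0,0,0,0,0,-0.103,255]' 30; python3 -m jog '[0,0,0,0,0,0,255, 0,0,0,0,0,0.04,255, 0,0,0,0,0,0.08,255, 0,0,0,0,0,0.12,255, 0,0,0,0,0,0.12,255]'|grep -E "ee|ori"
for i in 1 2; do python3 -m jog '[-0.406,0.672,0,0.009,0.005,0,255, -0.406,0.672,0,0.009,0.005,0,255, -0.406,0.672,0,0.009,0.005,0,255, -0.406,0.672,0,0.009,0.005,0,255, -0.406,0.672,0,0.009,0.005,0,255, -0.406,0.672,0,0.009,0.005,0,255, -0.406,0.672,0,0.009,0.005,0,255, -0.406,0.672,0,0.009,0.005,0,255]'|grep -E "ee|ori"; done; python3 tilt.py -45 0.543 499.5 301.3 60
```

```text
clock: 38.3
ee_pos: [482.6, 289.6, 47.9]
orientation: [-3.138, 0.786, -2.596]
force: [-6.8, -6.1, 19.0]
grip_width: 59.9
grip_force: 30.0
ee_pos: [482.9, 290.2, 171.4]
orientation: [-3.135, 0.79, -2.594]
ee_pos: [488.1, 295.3, 166.2]
orientation: [-3.09, 0.266, -2.607]
ee_pos: [499.3, 299.5, 165.8]
orientation: [-3.077, -0.512, -2.612]
rot [-0.095  0.262 -0.025] shift [ 0.0002  0.0018 -0.1058] [499.3 299.5 165.8] [-0.13  0.85 -0.82  1.35  0.46  1.69  1.14]
```

```bash
python3 -m jog '[-0.095,0.262,-0.025,0,0.002,0,255, -0.095,0.262,-0.025,0,0.002,-0.03,255, -0.095,0.262,-0.025,0,0.002,-0.07,255, -0.095,0.262,-0.025,0,0.002,-0.1,255, -0.095,0.262,-0.025,0,0.002,-0.12,255, -0.095,0.262,-0.025,0,0.002,-0.128,255, -0.095,0.262,-0.025,0,0.002,-0.128,255]'|grep -E "ee|ori|force"; python3 -m jog '[0,0,0,0,0,-0.006,255, 0,0,0,0,0,-0.006,255]'|grep -E "ee|force"; python3 -m jog '[0,0,0,0,0,-0.003,255, 0,0,0,0,0,-0.003,255]'|grep -E "ee|force";python3 tilt.py -45 0.543 499.5 301.3 26
```

```text
ee_pos: [499.8, 301.4, 38.5]
orientation: [3.141, -0.786, -2.599]
force: [-0.2, -1.0, -2.0]
grip_force: 30.0
ee_pos: [500.0, 301.7, 32.8]
force: [0.4, 0.9, -1.1]
grip_force: 30.0
ee_pos: [499.7, 301.5, 29.2]
force: [-0.9, -0.8, -1.5]
grip_force: 30.0
rot [-0.    -0.001  0.   ] shift [-0.0002 -0.0002 -0.0032] [499.7 301.5  29.2] [-0.21  1.17 -0.73  1.16  0.46  1.8   1.18]
```

```bash
python3 -m jog '[0,0,0,0,0,-0.002,255, 0,0,0,0,0,-0.002,255]'|grep -E "ee|force";python3 -m jog '[0,0,0,0,0,-0.002,255, 0,0,0,0,0,-0.002,255]'|grep -E "ee|force"
```

```text
ee_pos: [499.6, 301.5, 26.9]
force: [0.7, -0.2, -0.8]
grip_force: 30.0
ee_pos: [499.7, 301.6, 26.4]
force: [0.1, -1.3, 12.6]
grip_force: 30.0
```

Release, straighten the tool, and regrasp across the 82 mm.

```bash
python3 -m jog '[0,0,0,0,0,0,0, 0,0,0,0,0,0,0, 0,0,0,0,0,0,0, 0,0,0,0,0,0,0, 0,0,0,0.02,0.012,0.024,0, 0,0,0,0.05,0.03,0.06,0, 0,0,0,0.073,0.044,0.1,0, 0,0,0,0.073,0.044,0.13,0]'|grep -E "ee|force"
python3 -m jog '[0.406,-0.672,0,-0.06,-0.036,0.05,0, 0.406,-0.672,0,-0.06,-0.036,0.05,0, 0.406,-0.672,0,-0.06,-0.036,0.05,0, 0.406,-0.672,0,-0.06,-0.036,0.05,0, 0.406,-0.672,0,-0.06,-0.036,0.05,0, 0.406,-0.672,0,-0.06,-0.036,0.05,0, 0.406,-0.672,0,-0.06,-0.036,0.05,0, 0.406,-0.672,0,-0.06,-0.036,0.05,0]'|grep -E "ee|ori"
for i in 1 2; do python3 -m jog '[0,0,-0.785,0,0,0.01,0, 0,0,-0.785,0,0,0.01,0, 0,0,-0.785,0,0,0.01,0, 0,0,-0.785,0,0,0.01,0, 0,0,-0.785,0,0,0.01,0, 0,0,-0.785,0,0,0.01,0, 0,0,-0.785,0,0,0.01,0]'|grep -E "ee|ori"; done; python3 tilt.py 0 2.114 494.5 298.5 195
```

```text
ee_pos: [557.6, 334.4, 105.4]
force: [-0.5, 0.9, -3.2]
grip_force: 0.0
ee_pos: [497.7, 297.8, 158.0]
orientation: [-3.138, -0.024, -2.602]
ee_pos: [498.3, 298.8, 166.8]
orientation: [-3.138, -0.027, 2.896]
ee_pos: [498.1, 298.6, 176.8]
orientation: [-3.138, -0.025, 2.113]
rot [-0.02  -0.017  0.001] shift [-0.0036 -0.0001  0.0182] [498.1 298.6 176.8] [-0.43  0.4  -0.18  1.77  0.05  0.99 -0.09]
```

```bash
python3 -m jog '[-0.02,-0.017,0.001,-0.004,0,0.02,0, -0.02,-0.017,0.001,-0.004,0,0.02,0, -0.02,-0.017,0.001,-0.004,0,0.02,0]'|grep -E "ee|ori"; python3 look.py w10;python3 tilt.py 0 2.114 494.5 298.5 27
```

```text
ee_pos: [494.2, 298.6, 197.0]
orientation: [3.14, 0.0, 2.114]
[494.2 298.2 196.5] [3.141 0.    2.113]
white [291. 215.] [493.9 298.8] [79. 57.] 31.1 1655
rot [-0.     0.001  0.001] shift [ 0.0003  0.0003 -0.1695] [494.2 298.2 196.5] [-0.45  0.37 -0.18  1.76  0.08  1.02 -0.12]
```

View pics/w10.png

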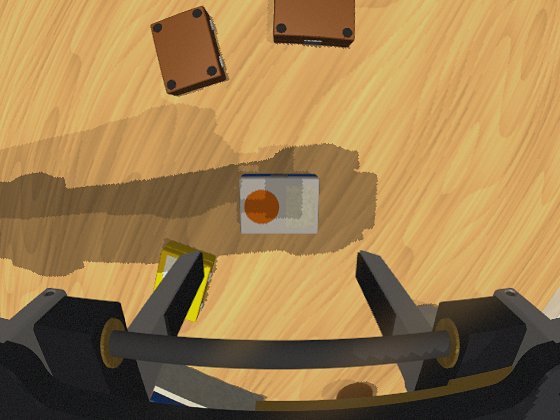

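The third box now lies lid up at (279,205), centred and square. Pick it and carry it to the near slot.

```bash
python3 -m jog '[0,0,0,0,0,-0.05,0, 0,0,0,0,0,-0.1,0, 0,0,0,0,0,-0.14,0, 0,0,0,0,0,-0.169,0, 0,0,0,0,0,-0.169,0, 0,0,0,0,0,-0.169,255, 0,0,0,0,0,-0.169,255, 0,0,0,0,0,-0.169,255]' 30|grep -E "ee|gri|for";  python3 -m jog '[0,0,0,0,0,0,255, 0,0,0,0,0,0,255, 0,0,0,0,0,0.02,255, 0,0,0,0,0,0.06,255, 0,0,0,0,0,0.1,255, 0,0,0,0,0,0.15,255,0,0,0,0,0,0.15,255]'|grep -E "ee|gri"
for i in 1 2; do python3 -m jog '[0,0,0.542,-0.027,-0.2,0,255, 0,0,0.542,-0.027,-0.2,0,255, 0,0,0.542,-0.027,-0.2,0,255, 0,0,0.542,-0.027,-0.2,0,255, 0,0,0.542,-0.027,-0.2,0,255, 0,0,0.542,-0.027,-0.2,0,255, 0,0,0.542,-0.027,-0.2,0,255]'|grep -E "ee|ori|gri"; done; python3 tilt.py 0 3.197 440.5 -106.5 50
```

```text
ee_pos: [494.9, 298.7, 29.6]
force: [0.4, 0.5, -1.5]
grip_width: 81.6
grip_force: 30.0
ee_pos: [496.5, 300.0, 185.1]
grip_width: 81.6
grip_force: 30.0
ee_pos: [467.3, 98.6, 178.5]
orientation: [3.14, 0.001, 2.653]
grip_width: 81.7
grip_force: 30.0
ee_pos: [440.6, -101.3, 178.1]
orientation: [3.14, 0.001, -3.088]
grip_width: 82.0
grip_force: 30.0
rot [-0.001  0.001  0.002] shift [-1.000e-04 -5.200e-03 -1.281e-01] [ 440.6 -101.3  178.1] [ 0.27  0.17 -0.12  2.07  0.02  0.9   1.76]
```

```bash
cat > slots.py <<'E'
from h import *
p,d,c=grab("top"); W=cloud(d,c); C=case_frame(W)
reg=(abs(C[...,0])<116)&(C[...,1]>25)&(C[...,1]<208)
for i,m,q,r,ce in boxes(W,38,52,reg): print("box",ce.round(),np.round(r[0]),np.round(r[1]),round(r[2],1),len(q),case_frame(r[0]).round(),round(float(np.median(q[:,2])),1))
m=(p.max(2)<45)&(W[...,2]>85)&(W[...,2]<106)&(abs(C[...,0])<60)&(abs(C[...,1])<225)
for s in(1,-1):
    k=m&(s*C[...,1]>0); print("handle",k.sum(),np.median(C[k],0).round() if k.any() else "")
E
python3 slots.py
```

```text
box [330. 205.] [ 586. -100.] [60. 83.] 4.5 394 [ 72. 110.] 44.8
handle 0 
handle 99 [  -3. -205.]
```

```bash
python3 - <<'E'
from h import *
p,d,c=grab("scene"); W=cloud(d,c); C=case_frame(W)
reg=(abs(C[...,0])<116)&(C[...,1]>25)&(C[...,1]<208)
for i,m,q,r,ce in boxes(W,40,49,reg): print(ce.round(),np.round(r[0]),np.round(r[1]),round(r[2],1),len(q),case_frame(r[0]).round())
E
```

```text
[214. 228.] [ 512. -102.] [66. 85.] 1.9 570 [ -2. 112.]
[228. 241.] [ 576. -100.] [47. 83.] 1.3 423 [ 62. 110.]
```

Box B is where I left it. Lower box C.

```bash
python3 -m jog '[0,0,0.002,-0.001,-0.004,0,255, 0,0,0.002,-0.001,-0.004,-0.03,255, 0,0,0.002,-0.001,-0.004,-0.06,255, 0,0,0.002,-0.001,-0.004,-0.09,255, 0,0,0.002,-0.001,-0.004,-0.11,255, 0,0,0.002,-0.001,-0.004,-0.12,255, 0,0,0.002,-0.001,-0.004,-0.128,255, 0,0,0.002,-0.001,-0.004,-0.128,255]'; python3 -m jog '[0,0,0,0,0,-0.005,255, 0,0,0,0,0,-0.008,255, 0,0,0,0,0,-0.008,255]'|grep -E "ee|for";python3 -m jog '[0,0,0,0,0,-0.002,255, 0,0,0,0,0,-0.002,255]'|grep -E "ee|for"
```

```text
clock: 49.05
ee_pos: [439.1, -105.4, 49.8]
orientation: [3.14, -0.0, -3.085]
force: [-0.1, 0.7, -0.5]
grip_width: 81.9
grip_force: 30.0
ee_pos: [439.2, -105.7, 42.1]
force: [0.2, 1.3, -1.5]
grip_force: 30.0
ee_pos: [439.4, -105.8, 40.4]
force: [-0.9, -0.0, 2.9]
grip_force: 30.0
```

```bash
python3 -m jog '[0,0,0,0,0,-0.001,255, 0,0,0,0,0,0,0, 0,0,0,0,0,0,0, 0,0,0,0,0,0,0, 0,0,0,0,0,0.02,0, 0,0,0,0,0,0.07,0, 0,0,0,0,0,0.12,0, 0,0,0,0,0,0.14,0]'|grep -E "ee|for"; python3 -m jog '[0,0,0,0.08,-0.3,0.02,0, 0,0,0,0.08,-0.3,0.02,0, 0,0,0,0.08,-0.3,0.02,0, 0,0,0,0.08,-0.3,0.02,0, 0,0,0,0.08,-0.3,0.02,0, 0,0,0,0.08,-0.3,0.02,0, 0,0,0,0.08,-0.3,0.02,0]'|grep -E "ee|ori"; python3 slots.py
```

```text
ee_pos: [440.4, -105.9, 184.1]
force: [-0.6, 0.2, -0.8]
grip_force: 0.0
ee_pos: [518.3, -410.9, 199.5]
orientation: [-3.141, -0.0, -3.09]
box [334. 208.] [ 584. -101.] [62. 82.] 3.6 637 [ 71. 110.] 44.8
box [335. 233.] [ 515. -103.] [60. 82.] 3.1 660 [  1. 112.] 44.8
box [337. 260.] [ 442. -105.] [61. 83.] 4.8 684 [-72. 113.] 44.7
handle 90 [-3. 18.]
handle 27 [ -28. -205.]
```

All three boxes lie flat on the mat, with tops at 44.8 mm, in a row. Now the left door.

```bash
python3 -m jog '[0,0,0,0.003,0.211,0,0, 0,0,0,0.003,0.211,0,0, 0,0,0,0.003,0.211,0,0, 0,0,0,0.003,0.211,0,0, 0,0,0,0.003,0.211,0,0, 0,0,0,0.003,0.211,-0.04,0, 0,0,0,0.003,0.211,-0.08,0, 0,0,0,0.003,0.211,-0.107,0]'|grep -E "ee|for"; python3 -m jog '[0,0,0,0,0,0,255, 0,0,0,0,0,0,255, 0,0,0,0,0,0,255, 0,0,0,0,0,0,255, 0,0,0,0,0,0,255, 0,0,0,0,0,0,255, 0,0,0,0,0,0,255, 0,0,0,0,0,0,255]' 30|grep -E "ee|gri"; python3 -m jog '[0,0,0,0,0,0,255, 0,0,0,0,0,0,255, 0,0,0,0,0,0,255, 0,0,0,0,0,0,255]'
```

```text
ee_pos: [520.9, -193.6, 90.9]
force: [0.6, -0.7, -0.1]
grip_force: 0.0
ee_pos: [522.1, -194.7, 93.1]
grip_width: 33.3
grip_force: 0.0
clock: 53.1
ee_pos: [522.1, -194.9, 93.1]
orientation: [3.14, 0.001, -3.085]
force: [-1.8, -1.7, -0.5]
grip_width: 9.7
grip_force: 30.0
```

```bash
python3 -m jog '[0,0,0,-0.0015,0.025,0,255, 0,0,0,-0.003,0.055,0,255, 0,0,0,-0.0045,0.085,0,255, 0,0,0,-0.0065,0.115,0,255, 0,0,0,-0.008,0.145,0,255, 0,0,0,-0.0095,0.165,0,255, 0,0,0,-0.01,0.178,0,255, 0,0,0,-0.01,0.178,0,255]'|grep -E "ee|for"; for i in 1 2 3; do python3 -m jog '[0,0,0,0,0.004,0,255, 0,0,0,0,0.004,0,255, 0,0,0,0,0.004,0,255]'|grep -E "ee|force:"; done
```

```text
ee_pos: [512.1, -14.9, 93.1]
force: [1.3, 1.2, -2.9]
grip_force: 30.0
ee_pos: [512.0, -13.3, 93.1]
force: [-0.2, 1.6, -0.7]
grip_force: 30.0
ee_pos: [511.8, -8.6, 93.1]
force: [-3.2, 0.5, 1.5]
grip_force: 30.0
ee_pos: [511.6, -4.4, 93.0]
force: [-5.7, 1.2, 5.9]
grip_force: 30.0
```

```bash
for i in 1 2 3; do python3 -m jog '[0,0,0,0,0.003,0,255, 0,0,0,0,0.003,0,255, 0,0,0,0,0.003,0,255]'|grep -E "ee|force:"; done
```

```text
ee_pos: [511.6, -4.2, 93.0]
force: [-5.7, -15.4, 5.5]
grip_force: 30.0
ee_pos: [511.7, -4.0, 93.0]
force: [-4.6, -32.5, 4.6]
grip_force: 30.0
ee_pos: [511.7, -3.9, 93.0]
force: [-3.4, -48.7, 4.8]
grip_force: 30.0
```

The left door is at its stop. Ease off, release, rise and check both doors and the boxes.

```bash
python3 -m jog '[0,0,0,0,-0.007,0,255, 0,0,0,0,-0.008,0,0, 0,0,0,0,-0.008,0,0, 0,0,0,0,-0.008,0,0, 0,0,0,0,-0.008,0,0, 0,0,0,0,-0.008,0.04,0, 0,0,0,0,-0.008,0.09,0, 0,0,0,0,-0.008,0.13,0]'|grep -E "ee|for"; python3 -m jog '[0,0,0,0,0.3,0.03,0, 0,0,0,0,0.3,0.03,0, 0,0,0,0,0.3,0.03,0, 0,0,0,0,0.3,0.03,0, 0,0,0,0,0.3,0.03,0, 0,0,0,0,0.3,0.03,0, 0,0,0,0,0.3,0.03,0]'|grep -E "ee|for"; python3 slots.py; python3 - <<'E'
from h import *
for n in("top","scene"):
    p,d,c=grab(n); hsv=cv2.cvtColor(p,cv2.COLOR_RGB2HSV); v=np.argwhere(p.max(2)<48)[:,::-1]
    P=plane(v,95,c); C=case_frame(P); k=abs(C[:,0])<45
    for s in(1,-1):
        j=k&(s*C[:,1]>170)&(s*C[:,1]<225); print(n,s,j.sum(),np.percentile(C[j],[5,50,95],axis=0).round().tolist() if j.any() else "")
E
```

```text
ee_pos: [512.2, -3.2, 225.5]
force: [0.5, 0.7, 0.8]
grip_force: 0.0
ee_pos: [510.1, 303.5, 253.4]
force: [-0.8, -0.6, -0.8]
grip_force: 0.0
handle 4 [ 15. 210.]
handle 92 [  -2. -205.]
top 1 21 [[-28.0, 208.0], [8.0, 209.0], [27.0, 212.0]]
top -1 152 [[-32.0, -210.0], [-4.0, -203.0], [23.0, -195.0]]
scene 1 193 [[-29.0, 188.0], [8.0, 201.0], [39.0, 212.0]]
scene -1 217 [[-33.0, -219.0], [8.0, -211.0], [40.0, -204.0]]
```

```bash
python3 - <<'E'
from h import *
p,d,c=grab("top"); P=plane(np.argwhere(np.ones(d.shape))[:,::-1],45,c).reshape(*d.shape,3); C=case_frame(P)
m=((p.max(2).astype(int)-p.min(2)<45)&(p.min(2)>70)&(abs(C[...,0])<112)&(C[...,1]>40)&(C[...,1]<190)).astype(np.uint8)
n,l,s,ce=cv2.connectedComponentsWithStats(m)
for i in range(1,n):
    if s[i,4]>80: q=C[l==i].astype(np.float32); print(s[i,4],cv2.minAreaRect(q))
E
```

```text
1409 ((38.85630416870117, 115.02523803710938), (146.2095489501953, 149.69705200195312), 0.0018923593452200294)
622 ((-73.17021179199219, 114.68316650390625), (85.5534439086914, 63.92461013793945), 89.78276062011719)
```

```bash
python3 -c "
from cell import arm
print(arm.hand_in())"
```

```text
the job is handed in; nothing more can be done
None
```

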